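# Seat the ring in the push-latch jewellery case

## Robot

A 6-joint arm with a two-finger parallel gripper is mounted at the origin on the work surface. World frame = base frame: x ahead of the robot, y to its left, z up, the work surface at z = 0. Lengths are in mm, angles in rad, forces in N, time in s.
With the tool pointing down it reaches from about 275 to 1000 mm from the base axis. Payload 8.4 kg.
Tool frame: the origin (TCP) lies midway between the tips of the shut fingers; the grasp point (between the pads) lies 19 mm behind it; z points along the fingers, y is the line along which they close (so a half turn about z gives the same grasp; the last joint's range is limited). The gripper opens to 85 mm and grips with 20 to 120 N. Pads are 22 mm wide; open, the fingers measure 114 mm over their backs; the gripper's body (76 mm by 85 mm) begins 54 mm behind the grasp point. The pads swing forward as they close: fully open they stand 13 mm farther back than shut.
Start: joints at [1.279, 0.353, 1.633, -0, 1.155, -0.002], TCP at [178.599, 598.941, 231.281] pointing down, gripper open.
Joint ranges: [-2.63, 2.63], [-0.92, 2.1], [0.06, 2.66], [-1.3, 4.44], [0, 2.69], [-3.02, 3.02]. Speed limits (rad/s): [2.22, 2.22, 2.79, 3.14, 3.14, 3.14].

## Interface

Orientations are given as [roll, pitch, yaw] about the fixed x, y, z axes, in that order (R = Rz(yaw) Ry(pitch) Rx(roll)).
In Python, from rig import r gives the robot as it stands.
- The arm moves only by the shell command python3 -m inch 'ROWS' [OPENING] [FORCE]. ROWS is JSON, a list that holds one entry, the list of rows, each a list of 6 numbers: the shift along the tool's x, y, z scaled (see below), then the turn, a rotation vector about the tool's x, y, z scaled (see below). In form: [[[tx, ty, tz, wx, wy, wz], ...]]. A call has 1 to 8 rows; each row is the pose to reach, as a shift and turn from the pose commanded when the call began, along the tool's axes at that moment, turning the shorter way round; what a row does not reach only later rows make up. The controller multiplies each number of a shift by 20 cm and each number of a turn by pi rad. A row lasts 1/12 s, in which the tool goes at most 41.7 mm and 7.16 degrees, less where a joint would pass 70% of its speed; a pose out of reach is approached as far as the arm can. A call with a number of a shift or a turn outside -1 to 1 is refused whole. A call with a gripper value outside its range is refused whole. OPENING is the gripper's target within -1 to 1 (fully open at 1, half-way at 0, shut at -1), set as the call begins (- or left out, the last holds). The fingers move at their own pace and stop on an object; FORCE is the grip in N (left out, the last holds). Time passes only in rows, so rows that repeat a pose let the fingers close. It gives the time, the measured TCP pose, the force, the opening and the grip force at its end, in the units of the state.
- r.sense(): the state, without advancing time (a new reading comes with each control period).
- r.grab_frame(name): name is "side" or "top" or "wrist"; returns the picture (384x512x3 uint8, red, green, blue); there is no depth.
- r.camera_info(name): a dict with "K" (3x3 intrinsics, pixels), "rvec" (rotation vector, rad) and "tvec" (3), from world to camera coordinates, as OpenCV has them; the wrist camera has in their place "mount" (4x4, takes a point from camera to tool coordinates, whose origin is the TCP and whose axes are the flange's). Camera axes: x right, y down, z forward; pixel columns grow to the right and rows downward; lengths in mm; the calibration is good to about 2 mm. A picture is of the moment at which its call begins: read the wrist's pose just before it. camera_info takes no time and is no camera call.
- r.sign_off(): hands the job in; it is judged then, once.
The state is a dict: "clock": time; "qpos": joint angles; "qvel": joint speeds; "joint_efforts": joint torques, N m; "eef_pos": TCP position; "tcp_rot": TCP orientation; "contact_force": force on the tool from outside, world axes, zero at the start; "wrist_torque": the same for the moment, N m; "opening": opening from 0.0 (shut) to 1.0 (fully open); "grasp_force": force on a finger pad.
Only numpy, scipy, OpenCV 4.12 (cv2) and the standard library are available. Lean on these libraries where they do the work, as an engineer would, in place of code of your own. Each camera call takes 0.05 s, during which the arm holds its last target. There are 200 camera calls.

## Task

With the fingertips, press the jewellery case's mirrored lid in so that its push latch lets go and it swings open, then press the ring that stands proud inside fully down into its velvet slot, and press the lid shut again until it stays latched. Only press: do not draw the ring up, and leave the perfume bottles, comb and cream jar where they stand.

Things in the scene. Friction and masses are not known exactly. Their poses are not given: they have to be found in the camera images.
- case: dark teal jewellery case, fixed, 130 mm deep (its x) by 180 mm wide (its y), walls 5 mm, rim 50 mm above the table, open-topped under its lid. Origin: centre of its underside; x axis points to the hinge side, away from the robot (within its yaw), z up. Front (opening) side at x = -65 mm, hinge at x = +65 mm, 59 mm high. A 2 mm latch pin juts 14 mm in from the front wall, mid-width, 48 mm high
- lid (a joint): lid angle, rad: 0 latched (level, 9 mm above the rim), 1.40 open stop, -0.06 pushed in to its inner stop (8 mm down at the front edge, under 10 N). Push-push latch: from latched, push in to the inner stop and let go: a spring swings it open in about 1 s if nothing is in its way. From open, push down to the inner stop and let go: it latches; let go short of the stop, it swings open again
- lid_press (a point): point on the lid's outer mirror face, mid-width, 115 mm from the hinge, 15 mm from the front edge; moves with the lid; a good place to press. Lid: plate 130 mm long from hinge to front edge, 180 mm wide, 10 mm thick, inner face in the plane of the hinge line, outer face 10 mm above it. z axis out of the outer face, x axis from front edge to hinge
- lid_hinge (a point): point on the hinge line, mid-width, 59 mm above the table on the case's far side; the hinge line runs along the case's y axis. A spring holds the lid open: 1 to 2 N towards the case's front, on the outer face near the raised edge, swings it shut. A steel latch plate 20 mm wide hangs 27 mm below the inner face, mid-width, 15 mm from the front edge
- ring (a joint): how far the ring is pressed into its slot, m: starts at 0 to 0.001 (proud), 0.008 fully home against a firm stop, negative if drawn up. Moves straight down against about 2 N of friction and stays where it is left
- ring_top (a point): top of the green gem (12 mm across) of a gold ring upright in a dark red velvet block (34 x 64 mm, top 30 mm above the table) inside the case, 32 mm behind the front edge, up to 38 mm left or right of the middle. Gem top 44 mm above the table when proud, 36 mm when home, below the 50 mm rim. Hidden while the lid is shut
- amber_square: amber glass square perfume bottle, loose, bystander; origin at the centre of its underside, z up. 44 x 44 x 98 mm high with its black cap; stands in the tray
- smoke_round: smoke-grey round perfume bottle, loose, bystander; origin at the centre of its underside, z up. 46 mm across, 92 mm high with its gold cap; stands in the tray
- amber_round: amber round perfume bottle, loose, bystander; origin at the centre of its underside, z up. 44 mm across, 88 mm high with its silver cap; stands beside the case
- smoke_square: smoke-grey square perfume bottle, loose, bystander; origin at the centre of its underside, z up. 40 x 40 x 94 mm high with its gold cap; stands beside the case
- comb: silver plastic comb, loose, bystander, 170 mm long (its y), 30 mm wide, 6 mm thick, lying in front of the case; origin under its centre
- cream_jar: ivory cream jar, loose, bystander, 58 mm across, 44 mm high; origin at the centre of its underside
Mind the look-alikes: they are no part of the job. What is shaped like the case but pink or red is not meant.

How it is judged (in metres and radians):
On the way, in this order (a step that is already met when the one before it is completed fails the run):
1. the latched lid is pressed in by the fingers (value of joint lid below -0.03 rad and contact force between the fingers and lid above 0.3 N), for 0.05 s.
2. the lid has swung open (value of joint lid above 1 rad), for 0.2 s.
3. the ring is pressed fully home while the lid is open (value of joint ring above 0.0065 m and value of joint lid above 0.7 rad), for 0.1 s.
4. the lid is pressed in by the fingers again (all of step 1), for 0.05 s.
At the end, for the whole second after the job is handed in: the lid stays latched shut by itself (within 0.03 rad of its latched angle, at rest) and the ring is home in its slot (pressed in more than 6.5 of 8 mm) (value of joint lid between -0.03 and 0.03 rad and value of joint ring above 0.0065 m and velocity of joint lid between -0.05 and 0.05 rad/s); the robot touches nothing.
It fails at once if a bottle, the comb or the jar is moved more than 20 mm, lifted or tipped (distance of any of amber_square, smoke_round, amber_round, smoke_square, comb, cream_jar from where it was at the start of the episode above 0.02 m or angle between any of amber_square, smoke_round, amber_round, smoke_square, comb, cream_jar's own z axis and vertical above 0.5 rad).
It fails at once if the ring is drawn up out of its slot (value of joint ring below -0.003 m).
It also fails if it takes over 58 s, if anything falls off the work surface, if the arm or the gripper's body presses on something with over 40 N, if the wrist force passes 120 N, or if a joint passes its speed limit or range.

## Working session

There is one attempt and no reset: what is moved stays moved. The work goes in short steps, Python scripts to look and compute and a shell command to move; the robot and the scene stay as the last step left them, time stands still between calls to the robot, and variables do not carry over. Pictures are saved under pics/ and viewed, at most 10 in all, crops included, and the job is handed in when it is done.

```bash
mkdir -p pics; ls
python3 - <<'E'
from rig import r
import cv2,numpy as np
s=r.sense();print(s)
a=r.grab_frame("top");b=r.grab_frame("side")
cv2.imwrite("pics/top.png",a[:,:,::-1]);cv2.imwrite("pics/side.png",b[:,:,::-1])
for n in("top","side","wrist"):print(n,r.camera_info(n))
E
```

```text
pics
{'clock': 0.0, 'qpos': array([ 1.27859787e+00,  3.53630145e-01,  1.63415269e+00, -7.71596352e-06,
        1.15520513e+00, -2.41598502e-03]), 'qvel': array([-0.00097205, -0.00028143, -0.00055946, -0.00097018, -0.00186654,
       -0.00078416]), 'joint_efforts': array([-2.92674777e-03, -6.05267715e+01, -3.42070878e+01, -9.54729126e-05,
        9.48868110e-03,  2.79699054e-05]), 'eef_pos': array([178.46121067, 598.47054049, 230.56498889]), 'tcp_rot': array([-3.14019733e+00,  3.68374373e-06,  2.85181331e+00]), 'contact_force': array([-0.26207962,  0.2331582 ,  0.09937529]), 'wrist_torque': array([-0.01449389,  0.02821542,  0.02223577]), 'grasp_force': 0.0, 'opening': 1.0027403670469062}
top {'K': array([[371.51475337,   0.        , 255.51283466],
       [  0.        , 371.51475337, 188.12725121],
       [  0.        ,   0.        ,   1.        ]]), 'rvec': array([ 2.16011729, -2.10844504,  0.14482165]), 'tvec': array([ -2.0810059 , 478.29182254, 980.29122227])}
side {'K': array([[416.65047381,   0.        , 252.27604822],
       [  0.        , 416.65047381, 194.18503493],
       [  0.        ,   0.        ,   1.        ]]), 'rvec': array([ 2.21502112, -0.97667365,  0.38772852]), 'tvec': array([-342.72004973,  307.92504224, 1043.18005035])}
wrist {'K': array([[307.35474215,   0.        , 256.34334965],
       [  0.        , 307.35474215, 195.7799364 ],
       [  0.        ,   0.        ,   1.        ]]), 'mount': array([[-2.03379598e-04, -9.58507441e-01, -2.85067436e-01,
         7.30734667e+01],
       [ 9.99999939e-01, -2.76006978e-04,  2.14598895e-04,
        -4.72307035e-01],
       [-2.84375239e-04, -2.85067375e-01,  9.58507439e-01,
        -1.42648277e+02],
       [ 0.00000000e+00,  0.00000000e+00,  0.00000000e+00,
         1.00000000e+00]])}
```

View pics/top.png

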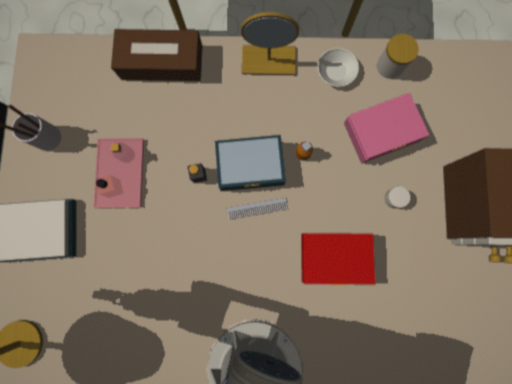

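View pics/side.png

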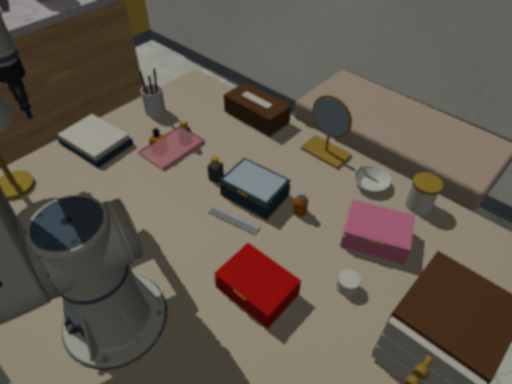

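The top view shows the teal case at about px (217–285, 136–189), with a bottle on each side at (197,172) and (304,150), and the comb in front at (258,208). Next I fit the lid outline.

```bash
cat > h.py <<'E'
import numpy as np,cv2
from rig import r
from scipy.spatial.transform import Rotation as R
def ray(n,uv,z,T=None):
    c=r.camera_info(n);uv=np.atleast_2d(np.float64(uv))
    d=np.c_[cv2.undistortPoints(uv[:,None],c["K"],None)[:,0],np.ones(len(uv))]
    if n=="wrist":
        M=T@c["mount"];d=d@M[:3,:3].T;o=M[:3,3]
    else:
        A=cv2.Rodrigues(c["rvec"])[0];o=-A.T@c["tvec"];d=d@A
    return o+d*((z-o[2])/d[:,2])[:,None]
def proj(n,P):
    c=r.camera_info(n);return cv2.projectPoints(np.float64(P),c["rvec"],c["tvec"],c["K"],None)[0][:,0]
def tcp(s):
    T=np.eye(4);T[:3,:3]=R.from_euler("xyz",s["tcp_rot"]).as_matrix();T[:3,3]=s["eef_pos"];return T
E
python3 - <<'E'
from h import *
a=cv2.imread("pics/top.png").astype(int)
sub=a[120:205,205:300]
b,g,rr=sub[...,0],sub[...,1],sub[...,2]
m=((b-rr)>5).astype(np.uint8)
cs,_=cv2.findContours(m,cv2.RETR_EXTERNAL,cv2.CHAIN_APPROX_NONE)
c=max(cs,key=cv2.contourArea)+np.array([205,120])
box=cv2.boxPoints(cv2.minAreaRect(c));print(box)
for z in (69,):
    P=ray("top",box,z);print(P.round(1),P.mean(0),np.linalg.norm(np.diff(P,axis=0),axis=1))
    e=[P[i]-P[i-1] for i in range(4)];print([np.degrees(np.arctan2(v[1],v[0])) for v in e])
for n,u,z in(("amber",(304,150),60),("smoke",(197,172),60),("comb",(258,208),3),("combL",(229,213),3),("combR",(287,202),3)):print(n,ray("top",u,z))
v=cv2.resize(a[110:220,180:330].astype(np.uint8),None,fx=5,fy=5,interpolation=cv2.INTER_CUBIC)
cv2.polylines(v,[((box-[180,110])*5).astype(int)],True,(0,0,255),1)
cv2.imwrite("pics/c.png",v)
E
```

```text
[[214.03735 140.81812]
 [280.68463 134.86746]
 [285.03137 183.55078]
 [218.3841  189.50143]]
[[600.1 124.4  69. ]
 [620.5 -55.5  69. ]
 [487.3 -69.   69. ]
 [467.3 107.2  69. ]] [543.80174438  26.76459145  69.        ] [181.0459527  133.91286098 177.36448631]
[np.float64(7.368811117141242), np.float64(-83.52834896376704), np.float64(-174.2061149110294), np.float64(96.48264172303966)]
amber [[ 582.15312023 -119.69431646   60.        ]]
smoke [[514.96361555 167.98120603  60.        ]]
comb [[427.12397083   1.72487604   3.        ]]
combL [[411.12761008  82.63131439   3.        ]]
combR [[445.97257489 -79.28872624   3.        ]]
```

View pics/c.png

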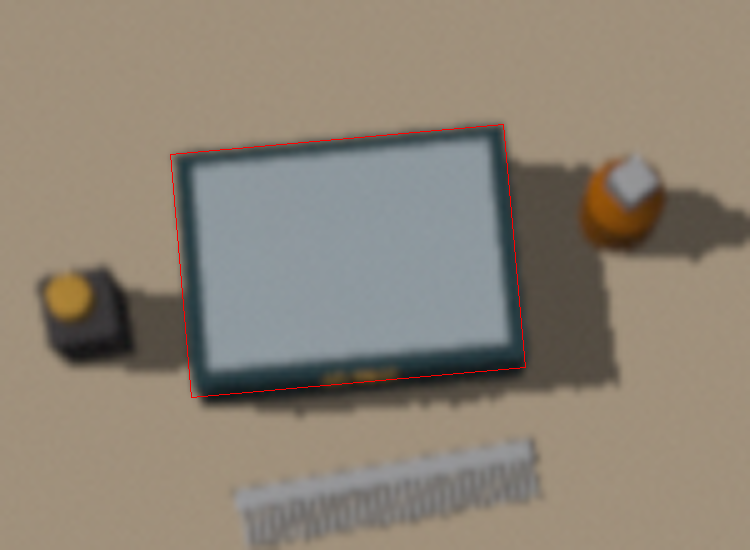

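The fit gives the case centre at about (545, 25.5) and yaw 0.113. The edge lengths of 181/134/177 mm agree with 180×130, and the box overreaches slightly at the front wall. The lid press point is therefore about (495, 20, 69). I'm starting the approach with the fingers shut.

```bash
cat >> h.py <<'E'
C=np.array([545,25.5]);YAW=0.113
def case2w(x,y=0):return C+R.from_euler("z",YAW).as_matrix()[:2,:2]@[x,y]
def go(x,y,z,yaw=YAW+np.pi):
    "scaled row from the present pose to a case-frame (x,y), height z, tool down"
    T=tcp(r.sense());p=np.r_[case2w(x,y),z]
    A=R.from_euler("xyz",[np.pi,0,yaw]).as_matrix()
    return np.r_[T[:3,:3].T@(p-T[:3,3])/200,R.from_matrix(T[:3,:3].T@A).as_rotvec()/np.pi].round(3)
E
python3 -m inch '[[[-1,-0.99,0,0,0,-0.128],[-1,-0.99,0,0,0,-0.128],[-1,-0.99,0,0,0,-0.128],[-1,-0.99,0,0,0,-0.128],[-1,-0.99,0,0,0,-0.128],[-1,-0.99,0,0,0,-0.128],[-1,-0.99,0,0,0,-0.128]]]' -1 60
python3 -c "
from h import *
print(go(-48,0,150))"
```

```text
clock: 0.68
eef_pos: [314.2, 349.2, 231.0]
tcp_rot: [-3.141, -0.0, -3.029]
contact_force: [0.3, 0.2, -1.1]
opening: 0.008
grasp_force: 0.0
[-0.726 -1.737  0.407 -0.    -0.    -0.   ]
```

```bash
python3 -m inch '[[[-0.36,-0.88,0.1,0,0,0],[-0.36,-0.88,0.1,0,0,0],[-0.36,-0.88,0.1,0,0,0],[-0.36,-0.88,0.1,0,0,0],[-0.36,-0.88,0.1,0,0,0],[-0.36,-0.88,0.1,0,0,0]]]'
python3 -c "
from h import *
print(go(-48,0,150))"
```

```text
clock: 1.18
eef_pos: [406.1, 181.6, 210.7]
tcp_rot: [-3.14, -0.001, -3.033]
contact_force: [0.4, 0.9, 0.8]
opening: 0.001
grasp_force: 0.0
[-0.366 -0.852  0.304 -0.    -0.    -0.001]
```

```bash
python3 -m inch '[[[-0.366,-0.85,0.3,0,0,0],[-0.366,-0.85,0.3,0,0,0],[-0.366,-0.85,0.3,0,0,0],[-0.366,-0.85,0.3,0,0,0],[-0.366,-0.85,0.3,0,0,0],[-0.366,-0.85,0.3,0,0,0],[-0.366,-0.85,0.3,0,0,0]]]'
python3 - <<'E'
from h import *
s=r.sense();a=r.grab_frame("wrist");cv2.imwrite("pics/w1.png",a[:,:,::-1])
print(s["eef_pos"],s["tcp_rot"],go(-48,0,72),s["contact_force"])
c=r.camera_info("wrist");M=np.linalg.inv(tcp(s)@c["mount"])
for x,y in((-65,90),(-65,-90),(65,90),(65,-90)):
    q=M@np.r_[case2w(x,y),69,1];print(x,y,(c["K"]@(q[:3]/q[2]))[:2].round())
E
```

```text
clock: 1.77
eef_pos: [496.5, 23.9, 150.5]
tcp_rot: [3.141, -0.002, -3.032]
contact_force: [0.3, 0.9, -0.8]
opening: -0.0
grasp_force: 0.0
[496.53307103  23.86602826 150.49977596] [ 3.14119585e+00 -1.79952493e-03 -3.03190077e+00] [-0.003 -0.024  0.395  0.    -0.    -0.001] [ 0.25868702  0.91151994 -0.8465377 ]
-65 90 [371. 183.]
-65 -90 [132. 183.]
65 90 [356. 327.]
65 -90 [149. 328.]
```

View pics/w1.png

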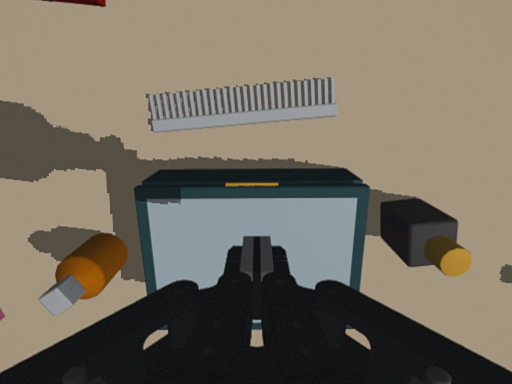

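The wrist view shows the lid corners at about (137,186), (368,186), (147,328) and (358,330). That is within about 5 px of prediction, so the pose is good. Now I press.

```bash
python3 -m inch '[[[0,-0.02,0.2,0,0,0],[0,-0.02,0.37,0,0,0],[0,-0.02,0.39,0,0,0],[0,-0.02,0.405,0,0,0],[0,-0.02,0.42,0,0,0],[0,-0.02,0.435,0,0,0],[0,-0.02,0.442,0,0,0],[0,-0.02,0.442,0,0,0]]]'
```

```text
clock: 2.48
eef_pos: [498.0, 20.9, 63.9]
tcp_rot: [-3.142, 0.002, -3.029]
contact_force: [-1.0, 0.4, 1.6]
opening: 0.001
grasp_force: 0.8
```

```bash
python3 -m inch '[[[0,0,0.01,0,0,0],[0,0,0.015,0,0,0],[0,0,0.02,0,0,0],[0,0,0.02,0,0,0]]]'
```

```text
clock: 2.82
eef_pos: [498.1, 20.8, 60.8]
tcp_rot: [3.141, 0.002, -3.03]
contact_force: [-6.2, 1.9, 24.7]
opening: 0.0
grasp_force: 12.5
```

Force of 24.7 N means the lid is at its inner stop. I'm retreating up and back.

```bash
python3 -m inch '[[[0,0,-0.2,0,0,0],[0.2,0,-0.4,0,0,0],[0.4,0,-0.6,0,0,0],[0.5,0,-0.8,0,0,0],[0.5,0,-0.8,0,0,0],[0.5,0,-0.8,0,0,0],[0.5,0,-0.8,0,0,0],[0.5,0,-0.8,0,0,0]]]'
python3 -m inch '[[[0,0,0,0,0,0],[0,0,0,0,0,0],[0,0,0,0,0,0],[0,0,0,0,0,0],[0,0,0,0,0,0],[0,0,0,0,0,0],[0,0,0,0,0,0],[0,0,0,0,0,0]]]'
python3 - <<'E'
from h import *
s=r.sense();a=r.grab_frame("wrist");t=r.grab_frame("top")
cv2.imwrite("pics/w2.png",a[:,:,::-1])
v=cv2.resize(t[110:220,180:330],None,fx=4,fy=4,interpolation=cv2.INTER_CUBIC)
cv2.imwrite("pics/wt2.png",np.vstack([cv2.resize(v,(512,375)),a[:220]])[:,:,::-1])
import pickle;pickle.dump(s,open("s2.pkl","wb"));print(s["eef_pos"],s["tcp_rot"])
E
```

```text
clock: 3.48
eef_pos: [398.2, 9.2, 219.0]
tcp_rot: [-3.141, 0.001, -3.029]
contact_force: [-0.5, 0.1, 0.1]
opening: 0.001
grasp_force: 0.0
clock: 4.15
eef_pos: [397.8, 9.3, 218.8]
tcp_rot: [-3.142, -0.0, -3.029]
contact_force: [0.0, 0.1, 0.0]
opening: 0.001
grasp_force: 0.0
[397.84541804   9.31362694 218.83955444] [-3.14157391e+00 -8.72967489e-05 -3.02925675e+00]
```

View pics/wt2.png

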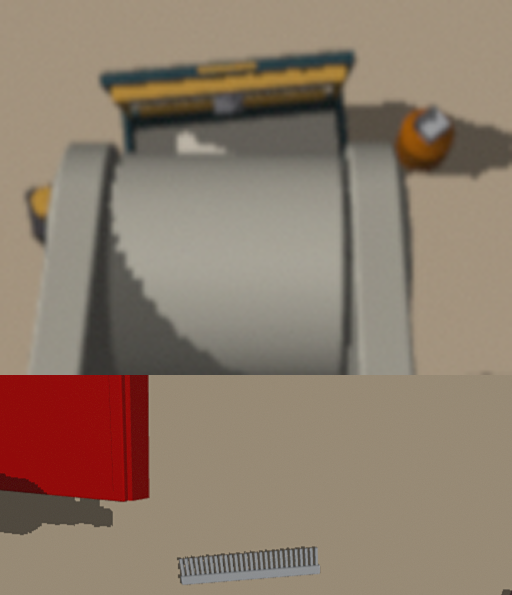

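The lid is open, with its gold-edged inner face visible. The wrist camera's lower half should hold the ring, so I look for green there.

Run:
```python
from h import *
import pickle
s=pickle.load(open("s2.pkl","rb"))
a=cv2.imread("pics/w2.png");h=cv2.cvtColor(a,cv2.COLOR_BGR2HSV)
m=cv2.inRange(h,(40,90,40),(82,255,255))
n,l,st,ce=cv2.connectedComponentsWithStats(m);print(st[1:],ce[1:])
for i in range(1,n):
    if st[i,4]>8:
        P=ray("wrist",ce[i],44,tcp(s))[0];print(P,R.from_euler("z",YAW).as_matrix()[:2,:2].T@(P[:2]-C),st[i,4])
```

```text
[] []
```

View pics/w2.png

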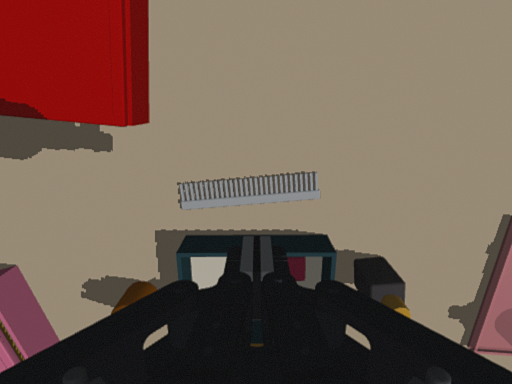

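The open case front edge is at row 237, columns 180–333. Dark red velvet shows at (297,268), right of the fingers, so the ring is on the +y side. I shift the camera sideways to see it.

```bash
python3 -m inch '[[[0,-0.3,0,0,0,0],[0,-0.3,0,0,0,0],[0,-0.3,0,0,0,0],[0,-0.3,0,0,0,0]]]'
python3 - <<'E'
from h import *
s=r.sense();a=r.grab_frame("wrist")[:,:,::-1].copy()
h=cv2.cvtColor(a,cv2.COLOR_BGR2HSV)
m=cv2.inRange(h,(40,80,30),(85,255,255))
n,l,st,ce=cv2.connectedComponentsWithStats(m)
for i in range(1,n):
    if st[i,4]>8:
        P=ray("wrist",ce[i],44,tcp(s))[0];print(ce[i],P,R.from_euler("z",YAW).as_matrix()[:2,:2].T@(P[:2]-C),st[i])
cv2.imwrite("pics/w3.png",cv2.resize(a[200:360,200:440],None,fx=3,fy=3,interpolation=cv2.INTER_CUBIC))
for u in((288,237),):print(s["eef_pos"])
E
```

```text
clock: 4.58
eef_pos: [404.5, -50.8, 218.9]
tcp_rot: [3.141, -0.0, -3.031]
contact_force: [0.2, 0.1, 0.6]
opening: -0.002
grasp_force: 0.0
[331.40789474 274.86842105] [511.84219063  49.06854486  44.        ] [-30.28875714  27.15709519] [327 270  10  11  76]
[404.54637135 -50.83165548 218.8893484 ]
```

View pics/w3.png

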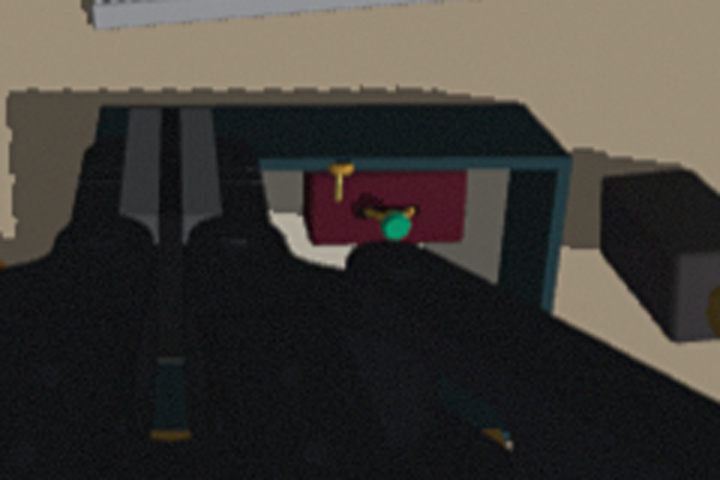

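The gem is at crop (397,226), which maps to case (-30, 27). That fits the nominal x of -33 and lies within ±38. The latch pin is at y≈0, clear of the fingers. I aim for (-33, 27).

```bash
python3 -c "
from h import *
print(go(-33,27,60))"
```

```text
[-0.575  0.433  0.794  0.    -0.    -0.001]
```

```bash
python3 -m inch '[[[-0.575,0.433,0,0,0,0],[-0.575,0.433,0,0,0,0],[-0.575,0.433,0.1,0,0,0],[-0.575,0.433,0.3,0,0,0],[-0.575,0.433,0.5,0,0,0],[-0.575,0.433,0.6,0,0,0],[-0.575,0.433,0.6,0,0,0],[-0.575,0.433,0.6,0,0,0]]]'
python3 -c "
from h import *
print(go(-33,27,46))"
```

```text
clock: 5.3
eef_pos: [507.8, 49.3, 98.1]
tcp_rot: [3.141, -0.004, -3.028]
contact_force: [0.8, -0.1, 0.6]
opening: 0.005
grasp_force: 0.0
[-0.007 -0.004  0.26   0.    -0.001  0.   ]
```

```bash
python3 -m inch '[[[-0.007,-0.004,0.15,0,0,0],[-0.007,-0.004,0.25,0,0,0],[-0.007,-0.004,0.265,0,0,0],[-0.007,-0.004,0.28,0,0,0],[-0.007,-0.004,0.29,0,0,0],[-0.007,-0.004,0.3,0,0,0],[-0.007,-0.004,0.305,0,0,0],[-0.007,-0.004,0.305,0,0,0]]]'
```

```text
clock: 5.97
eef_pos: [511.6, 48.1, 38.9]
tcp_rot: [-3.142, 0.002, -3.029]
contact_force: [2.1, 1.0, 2.3]
opening: 0.002
grasp_force: 0.9
```

```bash
python3 -m inch '[[[0.005,0,0.008,0,0,0],[0.005,0,0.015,0,0,0],[0.005,0,0.02,0,0,0],[0.005,0,0.023,0,0,0],[0.005,0,0.023,0,0,0]]]'
```

```text
clock: 6.38
eef_pos: [510.7, 48.0, 35.5]
tcp_rot: [-3.142, 0.002, -3.029]
contact_force: [-6.4, -1.0, 32.1]
opening: -0.003
grasp_force: 15.9
```

The 32 N at z=35.5 shows the ring is home against its stop. I go straight up, then over and behind the lid.

```bash
python3 -m inch '[[[0,0,-0.2,0,0,0],[0,0,-0.4,0,0,0],[0,0,-0.6,0,0,0],[0,0,-0.8,0,0,0],[0,0,-1,0,0,0],[0,0,-1,0,0,0],[0,0,-1,0,0,0]]]'
python3 -m inch '[[[0,-0.135,-0.1,0,0,0],[-0.2,-0.135,-0.1,0,0,0],[-0.4,-0.135,-0.1,0,0,0],[-0.6,-0.135,-0.1,0,0,0],[-0.65,-0.135,-0.1,0,0,0],[-0.65,-0.135,-0.1,0,0,0]]]'
python3 - <<'E'
from h import *
print(go(85,0,165))
t=r.grab_frame("side")
cv2.imwrite("pics/s4.png",cv2.resize(t[60:260,130:380],None,fx=3,fy=3,interpolation=cv2.INTER_CUBIC)[:,:,::-1])
# planned arc (TCP, case frame): front-bottom corner on outer face at s from hinge
for th in(1.4,1.2,1,.8,.6,.4,.2,.05):
    sg=112;print(th,np.round([65-sg*np.cos(th)+10*np.sin(th)+11,59+sg*np.sin(th)+10*np.cos(th)],0))
E
```

```text
clock: 6.97
eef_pos: [510.8, 48.0, 235.6]
tcp_rot: [-3.141, 0.005, -3.029]
contact_force: [0.4, -0.3, 0.1]
opening: -0.001
grasp_force: 0.0
clock: 7.47
eef_pos: [643.0, 35.8, 250.4]
tcp_rot: [3.141, -0.003, -3.029]
contact_force: [-0.8, 0.8, -0.8]
opening: 0.001
grasp_force: 0.0
[ 0.066  0.004  0.427  0.    -0.001 -0.   ]
1.4 [ 67. 171.]
1.2 [ 45. 167.]
1 [ 24. 159.]
0.8 [  5. 146.]
0.6 [-11. 130.]
0.4 [-23. 112.]
0.2 [-32.  91.]
0.05 [-35.  75.]
```

View pics/s4.png

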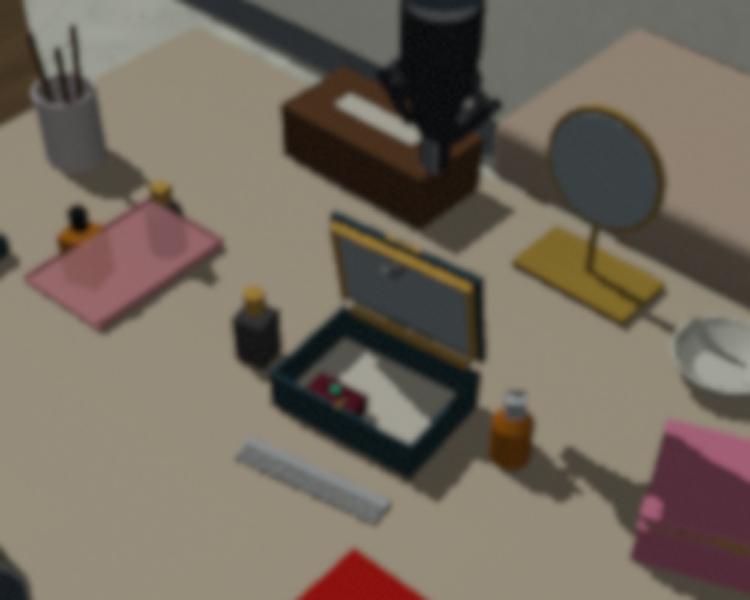

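The side view shows the lid upright with its top edge at (330–480, 220–285), the gem at (335,390) down in the velvet, and the gripper above and behind the lid. Now I go down behind it.

```bash
python3 -m inch '[[[0.06,0,0.2,0,0,0],[0.06,0,0.4,0,0,0],[0.06,0,0.41,0,0,0],[0.06,0,0.41,0,0,0]]]'
python3 -c "
from h import *
for p in((67,169),(45,167),(24,159),(5,146),(-11,130),(-23,112),(-32,91)):print(p,go(p[0],0,p[1]))"
```

```text
clock: 7.85
eef_pos: [626.6, 34.1, 169.2]
tcp_rot: [3.141, -0.007, -3.029]
contact_force: [0.6, 0.6, 0.5]
opening: 0.002
grasp_force: 0.0
(67, 169) [ 0.075  0.003  0.001  0.    -0.002 -0.   ]
(45, 167) [ 0.185  0.003  0.012  0.    -0.002 -0.   ]
(24, 159) [ 0.29   0.003  0.053  0.    -0.002 -0.   ]
(5, 146) [ 0.384  0.003  0.118  0.    -0.002 -0.   ]
(-11, 130) [ 0.464  0.003  0.199  0.    -0.002 -0.   ]
(-23, 112) [ 0.523  0.003  0.289  0.    -0.002 -0.   ]
(-32, 91) [ 0.568  0.003  0.395  0.    -0.002 -0.   ]
```

```bash
python3 -m inch '[[[0.04,0,0,0,0,0],[0.075,0,0,0,0,0],[0.11,0,0.004,0,0,0],[0.15,0,0.008,0,0,0],[0.185,0,0.012,0,0,0],[0.22,0,0.025,0,0,0],[0.255,0,0.039,0,0,0],[0.29,0,0.053,0,0,0]]]'
python3 -c "
from h import *
for p in((24,159),(5,146),(-11,130),(-23,112),(-32,91),(-35,75)):print(p,go(p[0],0,p[1]))"
```

```text
clock: 8.52
eef_pos: [571.6, 27.7, 160.7]
tcp_rot: [-3.142, 0.0, -3.029]
contact_force: [1.5, -0.5, 0.4]
opening: -0.001
grasp_force: 0.7
(24, 159) [ 0.013  0.004  0.008 -0.     0.    -0.   ]
(5, 146) [ 0.108  0.004  0.073 -0.     0.    -0.   ]
(-11, 130) [ 0.188  0.004  0.153 -0.     0.    -0.   ]
(-23, 112) [ 0.248  0.004  0.243 -0.     0.    -0.   ]
(-32, 91) [ 0.293  0.004  0.348 -0.     0.    -0.   ]
(-35, 75) [ 0.308  0.004  0.428 -0.     0.    -0.   ]
```

```bash
python3 -m inch '[[[0.06,0,0.04,0,0,0],[0.108,0,0.073,0,0,0],[0.15,0,0.11,0,0,0],[0.188,0,0.153,0,0,0],[0.22,0,0.198,0,0,0],[0.248,0,0.243,0,0,0],[0.273,0,0.295,0,0,0],[0.293,0,0.348,0,0,0]]]'
python3 -c "
from h import *
for p in((-35,75),(-40,68),(-40,62)):print(p,go(p[0],0,p[1]))"
```

```text
clock: 9.18
eef_pos: [513.6, 21.1, 90.1]
tcp_rot: [-3.142, 0.0, -3.029]
contact_force: [0.7, 0.3, 1.1]
opening: 0.001
grasp_force: 0.8
(-35, 75) [ 0.016  0.004  0.076 -0.     0.    -0.   ]
(-40, 68) [ 0.041  0.004  0.111 -0.     0.    -0.   ]
(-40, 62) [ 0.041  0.004  0.141 -0.     0.    -0.   ]
```

```bash
python3 -m inch '[[[0.03,0,0.04,0,0,0],[0.06,0,0.08,0,0,0],[0.06,0,0.105,0,0,0],[0.06,0,0.12,0,0,0],[0.06,0,0.135,0,0,0],[0.06,0,0.142,0,0,0],[0.06,0,0.142,0,0,0]]]'
```

```text
clock: 9.77
eef_pos: [501.4, 19.8, 62.5]
tcp_rot: [3.141, -0.002, -3.029]
contact_force: [-4.4, -0.8, 5.3]
opening: -0.0
grasp_force: 2.5
```

```bash
python3 -m inch '[[[0,0,0.005,0,0,0],[0,0,0.01,0,0,0],[0,0,0.012,0,0,0],[0,0,0.012,0,0,0]]]'
```

```text
clock: 10.1
eef_pos: [501.5, 19.8, 61.0]
tcp_rot: [3.142, -0.002, -3.029]
contact_force: [-7.6, -0.2, 16.4]
opening: 0.003
grasp_force: 8.2
```

```bash
python3 -m inch '[[[0,0,0.006,0,0,0],[0,0,0.008,0,0,0],[0,0,0.008,0,0,0]]]'
python3 -m inch '[[[0,0,-0.05,0,0,0],[0,0,-0.2,0,0,0],[0,0,-0.4,0,0,0],[0.4,0,-0.6,0,0,0],[0.6,0,-0.7,0,0,0],[0.8,0,-0.7,0,0,0],[0.8,0,-0.7,0,0,0],[0.8,0,-0.7,0,0,0]]]'
python3 -m inch '[[[0,0,0,0,0,0],[0,0,0,0,0,0],[0,0,0,0,0,0],[0,0,0,0,0,0],[0,0,0,0,0,0],[0,0,0,0,0,0],[0,0,0,0,0,0],[0,0,0,0,0,0]]]'
python3 - <<'E'
from h import *
t=r.grab_frame("side")
cv2.imwrite("pics/s5.png",cv2.resize(t[120:260,170:345],None,fx=4,fy=4,interpolation=cv2.INTER_CUBIC)[:,:,::-1])
E
```

```text
clock: 10.35
eef_pos: [501.5, 19.8, 60.1]
tcp_rot: [3.142, -0.001, -3.029]
contact_force: [-11.0, -0.8, 27.9]
opening: -0.003
grasp_force: 14.1
clock: 11.02
eef_pos: [337.7, 1.6, 199.4]
tcp_rot: [-3.142, -0.001, -3.029]
contact_force: [0.5, -0.4, 0.2]
opening: 0.002
grasp_force: 0.0
clock: 11.68
eef_pos: [343.2, 2.0, 198.5]
tcp_rot: [3.142, -0.001, -3.029]
contact_force: [-0.8, 0.0, -0.3]
opening: 0.0
grasp_force: 0.0
```

View pics/s5.png

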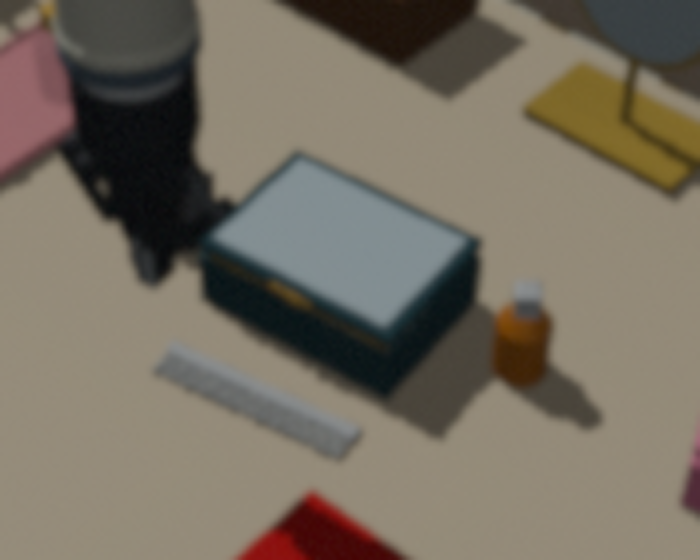

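The lid is level and shut, with its front corner at (390,330). The gripper is clear, and the comb and the amber bottle beside the case stand as before.

```bash
python3 -c "
from rig import r
print(r.sign_off())"
```

```text
the job is handed in; nothing more can be done
None
```

I pressed the lid open, pressed the ring down to its firm stop, pressed the lid shut (still level over a second after release), and handed the job in at about 12 s; no verdict came back.

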